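Stop down the iris of the stage uplight

ROBOT

A 7-joint arm with a two-finger parallel gripper is mounted at the origin on the work surface. World frame = base frame: x ahead of the robot, y to its left, z up, the work surface at z = 0. Lengths are in m, angles in rad, forces in N, time in s.
With the tool pointing down it reaches from about 0.35 to 0.9 m from the base axis. Payload 8.1 kg.
Tool frame: the origin (TCP) lies on the mounting face of the last link; the fingertips stand 173 mm ahead of it and the grasp point (between the pads) lies 155 mm ahead of it; z points along the fingers, y is the direction in which the jaws open and shut (so a half turn about z gives the same grasp; the last joint's range is limited). The gripper opens to 85 mm and grips with 20 to 120 N. Pads are 22 mm wide; open, the fingers measure 114 mm over their backs; the gripper's body (76 mm by 85 mm) begins 54 mm behind the grasp point. The pads swing forward as they close: fully open they stand 13 mm farther back than shut.
Start: joints at [1.053, 0.434, 0.025, 1.573, -0.012, 1.134, -0.075], TCP at [0.252, -0.572, 0.405] pointing down, gripper open.
Joint ranges: [-2.62, 2.62], [-0.44, 2.09], [-1.27, 1.32], [0.08, 2.57], [-1.32, 4.46], [0.12, 2], [-2.74, 2.74]. Speed limits (rad/s): [2.22, 2.22, 3.01, 3.01, 3.14, 3.14, 3.14].

INTERFACE

Orientations are given as a unit quaternion [x, y, z, w].
In Python, from station import robot gives the robot as it stands.
- The arm moves only by the tool step_arm, never from a script. Its argument "commands" is one flat list of numbers, 7 for each row, row after row: the turn, a rotation vector about the tool's x, y, z in rad, then the shift along the tool's x, y, z in m, then the finger opening in m, from 0 to 0.0854. In form: [wx, wy, wz, x, y, z, gripper, wx, wy, wz, x, y, z, gripper, ...]. A call has exactly 5 rows; each row shifts and turns the commanded pose from where the row before left it, along the tool's axes as they then stand; what a row does not reach is not made up. A row lasts 1/12 s, in which the tool goes at most 41.7 mm and 7.16 degrees, less where a joint would pass 70% of its speed; a pose out of reach is approached as far as the arm can. A call is refused whole if a number of a shift passes 0.0417 or a number of a turn 0.125, either way. A call with a gripper value outside its range is refused whole. The fingers move at their own pace and stop on an object; "force" is the grip in N (left out, the last holds). Time passes only in rows, so rows that do not move let the fingers close, or fill a call up. It gives the time, the measured TCP pose, the force and the opening at its end, in the units of the state.
- robot.state(): the state, without advancing time (a new reading comes with each control period).
- robot.capture(name): name is "scene" or "top" or "wrist"; returns a dict with "image" (400x640x3 uint8, red, green, blue), "range_z" (400x640 float32, m along the optical axis (not along the pixel's ray), 0 where there is no reading), "K" (3x3 intrinsics, pixels), "R" (3x3) and "t" (3): a world point X has camera coordinates R X + t. Camera axes: x right, y down, z forward; pixel columns grow to the right and rows downward; lengths in m; the calibration is good to about 2 mm. A picture is of the moment at which its call begins.
- robot.close_job(): hands the job in, once; it reports no verdict.
Trained networks look in a picture, given as the dict that the camera call returned (one of the last four; its "shot" number tells which), for a name from the list of things; names that differ only in an ending like _2 or _b are one class to them, and where a whole thing is asked for, a point or a joint stands for the part that bears it (a point fixed in the world has none). Each returns a list of dicts, best first, with "conf" (0 to 1); they miss things now and then, are a little off and sometimes report something else, mostly with a low value. They report only what shows in the picture. A call takes as long as a camera call.
- robot.masks_of(picture, target): "pixels" (400x640 bool, what is visible of it) and "point" ([column, row] in pixels, amid what is visible of it).
The state is a dict: "time_s": time; "joint_positions": joint angles; "qd": joint speeds; "joint_torque": joint torques, N m; "position": TCP position; "tcp_rot": TCP orientation; "force": force on the tool from outside, world axes, zero at the start; "moment": the same for the moment, N m; "finger_gap": finger opening in m.
Only numpy, scipy, OpenCV 4.12 (cv2) and the standard library are available. Lean on these libraries where they do the work, as an engineer would, in place of code of your own. Each camera call takes 0.05 s, during which the arm holds its last target.

TASK

On the round black stage lamp, gently push the iris lever round to its fully open stop, at the end marked with the large circle, and then push it back until its pointer stands on the long scale mark; leave it there and let go. Only push the lever's upright paddle with the outside of the fingers, do not squeeze it, and leave the jar, tape, cup and tube where they are.

Things in the scene. Friction and masses are not known exactly. Their poses are not given: they have to be found in the camera images.
- lamp: Round black stage uplight, a drum 260 mm across, screwed to the table, lens up. Origin on its axis at table height, z up. Flat deck 60 mm above the table; on it, in the middle, turns the aluminium iris ring (120 mm across, top 14 mm over the deck). Lamp +x: middle of the lever's arc. Steel lugs, 12 mm high, 68 to 82 mm from the axis, stand at +1.40 and -1.40 rad, the arc's ends.
- iris (a joint): Angle of the iris ring with its lever arm and pointer about the drum's vertical axis: 0 when it points along lamp +x, growing counter-clockwise seen from above; from -1.25 (closed stop, small dot) to +1.25 (fully open stop, large circle). It stays where it is left; it takes about 2.5 to 4 N at the paddle to turn it.
- paddle_top (a point): Centre of the top of the lever's upright aluminium paddle: 24 mm along the lever, 12 mm thick, its middle 78 mm from the drum's axis, its top 118 mm and its foot 72 mm above the table. It is sprung on the arm, giving round the arc by about 0.6 mm per newton, and springs back. The flat steel arm below is 10 mm wide, from the ring to 88 mm from the axis, its top 72 mm above the table.
- lever_pointer (a point): Tip of the lever's pointer, at the outer end of the arm, 92 mm from the drum's axis and 66 mm above the table, in line with the arm and the unpushed paddle.
- scale_mark (a point): Where the pointer's tip must come: just inside the long scale mark, 92 mm from the axis, 66 mm above the table. The scale is a flat white band on the deck, 94 to 120 mm from the axis, with seven radial black marks 0.22 rad apart: the middle one long (24 mm, 3 mm wide), six short (9 mm). The band cannot move, but is turned differently on the deck each time.
- ink_jar: Closed glass ink jar, 56 mm across, 75 mm tall, standing loose near the lamp; origin at the centre of its underside. Leave alone.
- tape_roll: Roll of tape, a cardboard ring 96 mm across, 24 mm high, lying flat near the lamp; origin at the centre of its underside. Leave alone.
- water_cup: Clear cup, 72 mm across, 80 mm tall, standing near the lamp; origin at the centre of its underside. Leave alone.
- paint_tube: Paint tube 106 mm long, 26 mm wide, 18 mm high, lying near the lamp along its own x; origin at the underside of its body's middle. Leave alone.
- open_circle (a point): Centre of the large white circle (27 mm) painted on the deck beyond the fully open end of the lever's arc: 77.5 mm from the axis, 1.75 rad counter-clockwise of lamp +x. A small white dot (8 mm) lies likewise beyond the closed end, at -1.75 rad.

How it is judged:
By the outcome, as a careful person would: the job done as asked, in the order asked, and still so for the second after the job is handed in, with the robot touching nothing.
It also fails if it takes over 70 s, if anything falls off the work surface, if the arm or the gripper's body presses on something with over 40 N, if the wrist force passes 120 N, or if a joint passes its speed limit or range.

## Working session

There is one attempt and no reset: what is moved stays moved. The work goes in short steps, Python scripts to look and compute and a tool call to move; the robot and the scene stay as the last step left them, time stands still between calls to the robot, and variables do not carry over. Pictures are saved under pics/ and viewed, and the job is handed in when it is done.

Besides the shell and the picture viewer there is one more tool, called after "Request:" as name(argument=value, ...) on one line, values as JSON. step_arm: Moves the arm, as the interface text tells. Its arguments: {"type":"object","properties":{"commands":{"type":"array","items":{"type":"number"}},"force":{"type":"number"}},"required":["commands"]}

```bash
ls; mkdir -p pics; python3 - <<'E'
from station import robot
import cv2,numpy as np,pickle
s=robot.state(); print(s)
for n in ["scene","top","wrist"]:
    c=robot.capture(n); pickle.dump(c,open(f"pics/{n}0.pkl","wb"))
    cv2.imwrite(f"pics/{n}0.png",c["image"][:,:,::-1])
    print(n,c["K"].tolist(),c["R"].tolist(),c["t"])
E
```

```text
pics
{'time_s': 0.0, 'joint_positions': array([ 1.05337365,  0.43523416,  0.02496228,  1.57406762, -0.01160432,
        1.13395305, -0.07512142]), 'qd': array([-7.00021497e-05, -6.42096336e-04,  1.50315681e-04,  1.10796156e-03,
        8.85795923e-04,  8.22169053e-04, -4.23299046e-04]), 'joint_torque': array([-2.92924699e-05, -6.70464635e+01,  1.02495309e+00, -3.16207981e+01,
        1.57113973e-02,  1.23272763e-02, -4.44304408e-05]), 'position': array([ 0.25178485, -0.57180803,  0.40393007]), 'tcp_rot': array([ 9.78575538e-01,  2.05886719e-01, -2.19460955e-04, -7.26161310e-04]), 'force': array([ 0.20190056, -0.00278407, -0.13114431]), 'moment': array([ 0.0017917 , -0.00977598,  0.01438556]), 'finger_gap': 0.08523923701419779}
scene [[457.41443104548085, 0.0, 315.66376001964596], [0.0, 457.41443104548085, 201.579171562782], [0.0, 0.0, 1.0]] [[-0.40239874051651287, 0.9153546036581085, 0.014184611120209382], [0.5251165504000901, 0.24348287068886867, -0.81545613013639], [-0.749885232636724, -0.32068994565314174, -0.5786450523683334]] [ 0.1800185  -0.23418315  1.41060622]
top [[403.69294103633985, 0.0, 314.57347752615846], [0.0, 403.69294103633985, 197.4906013759559], [0.0, 0.0, 1.0]] [[-0.008143652683155027, -0.9996163128884246, -0.026474665783099635], [-0.9916899261516765, 0.011472803220332508, -0.12813846087552966], [0.12839303443044822, 0.02521114423460804, -0.9914028580330619]] [0.06065002 0.57391136 0.83832132]
wrist [[357.1122410149407, 0.0, 319.9721771764574], [0.0, 357.1122410149407, 196.36232821290125], [0.0, 0.0, 1.0]] [[0.40150525480837945, -0.9158562947342658, -0.0008819052562644421], [-0.8769151089251623, -0.38471114637069476, 0.2881270997266966], [-0.2642222967503503, -0.11491118854910776, -0.9575917693078833]] [-0.62288675 -0.03679     0.37807458]
```

View pics/scene0.png

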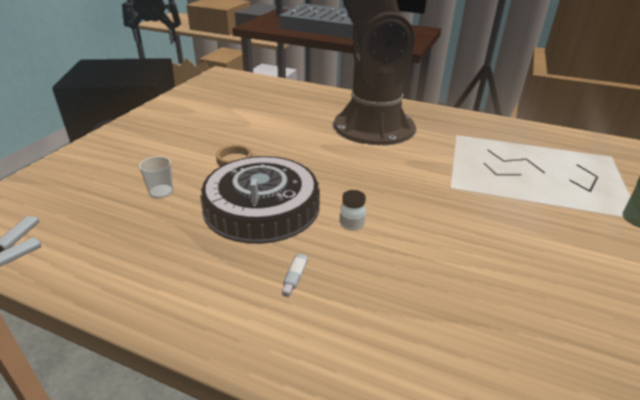

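View pics/top0.png

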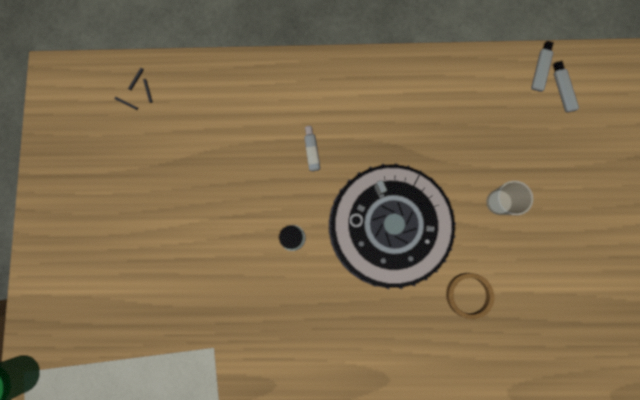

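View pics/wrist0.png

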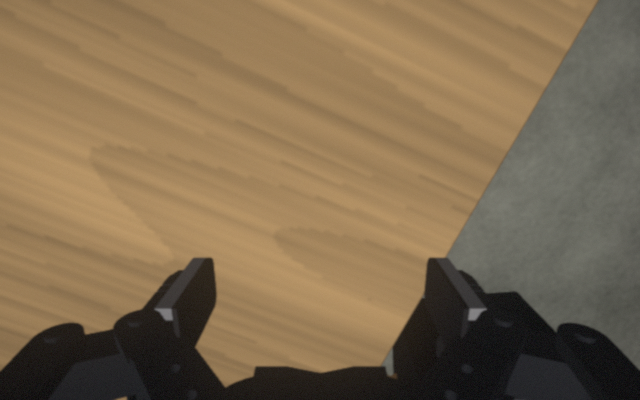

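The scene shows the lamp at about (260,195), with the cup at (157,177), tape at (233,157), jar at (353,210) and tube at (295,273). In the top view the lamp is at (393,225), the large circle near (356,220), the paddle near (380,188) and the long mark near (418,180). The wrist camera doesn't see the lamp. Next I'll measure.

```bash
cat > h.py <<'E'
import numpy as np,cv2,pickle
def ray_plane(c,uv,z):
    K,R,t=map(np.asarray,(c["K"],c["R"],c["t"]))
    o=-R.T@t; d=R.T@np.linalg.inv(K)@np.array([uv[0],uv[1],1.])
    return o+d*(z-o[2])/d[2]
def proj(c,X):
    K,R,t=map(np.asarray,(c["K"],c["R"],c["t"]))
    p=K@(R@np.asarray(X,float)+t); return p[:2]/p[2]
def pt(c,uv):
    u,v=int(round(uv[0])),int(round(uv[1])); z=c["range_z"][v,u]
    K,R,t=map(np.asarray,(c["K"],c["R"],c["t"]))
    return R.T@(z*np.linalg.inv(K)@np.array([uv[0],uv[1],1.])-t)
E
python3 - <<'E'
from station import robot
from h import *
for n in ["top","scene"]:
    c=robot.capture(n)
    for k in ["lamp","iris","paddle_top","lever_pointer","scale_mark","ink_jar","tape_roll","water_cup","paint_tube","open_circle"]:
        try:
            m=robot.masks_of(c,k)
            for d in m[:2]:
                print(n,k,round(d["conf"],2),np.round(d["point"],1),d["pixels"].sum(),pt(c,d["point"]).round(3))
        except Exception as e: print(n,k,e)
    im=c["image"]
    if n=="top": 
        cv2.imwrite("pics/topz.png",cv2.resize(im[150:300,310:480],None,fx=4.5,fy=3.9,interpolation=cv2.INTER_CUBIC)[:,:,::-1]) if 0 else cv2.imwrite("pics/topz.png",cv2.resize(im[155:300,320:470],(600,580),interpolation=cv2.INTER_CUBIC)[:,:,::-1])
        # rectified view at deck z=.06
    pickle.dump(c,open(f"pics/{n}1.pkl","wb"))
E
```

```text
top lamp 0.77 [390.9 223.6] 4781 [ 0.514 -0.102  0.074]
top lamp 0.62 [311.7 150. ] 535 [0.685 0.061 0.019]
top iris 0.66 [393.9 222.6] 2817 [ 0.516 -0.108  0.076]
top paddle_top 0.64 [380.5 186.4] 109 [ 0.585 -0.077  0.118]
top lever_pointer 0.65 [390.7 223. ] 2945 [ 0.515 -0.102  0.074]
top scale_mark 0.69 [398.7 249.9] 7151 [ 0.46  -0.116  0.075]
top ink_jar 0.72 [287.7 235.6] 509 [0.491 0.11  0.072]
top tape_roll 0.7 [474.1 314.5] 813 [ 0.324 -0.279  0.023]
top water_cup 0.9 [510.8 197.4] 1315 [ 0.574 -0.38   0.007]
top paint_tube 0.74 [311.2 147.6] 470 [0.69  0.062 0.021]
top paint_tube 0.63 [510.7 196. ] 1296 [ 0.576 -0.378  0.01 ]
top open_circle 0.89 [388.8 222.7] 4821 [ 0.516 -0.098  0.073]
top open_circle 0.52 [389.6 224.3] 2988 [ 0.513 -0.1    0.073]
scene lamp 0.76 [260.8 214.3] 4858 [ 0.611 -0.052  0.059]
scene iris 0.62 [259.1 179.9] 1470 [ 0.518 -0.107  0.074]
scene paddle_top 0.5 [260.  182.3] 1475 [ 0.528 -0.099  0.075]
scene paddle_top 0.48 [252.9 190.6] 167 [ 0.598 -0.074  0.103]
scene lever_pointer 0.85 [258.2 180.9] 1444 [ 0.527 -0.104  0.077]
scene scale_mark 0.9 [257.5 201.4] 3420 [ 0.589 -0.071  0.071]
scene ink_jar 0.85 [352.  209.7] 975 [0.51  0.11  0.053]
scene tape_roll 0.78 [231.6 152.3] 337 [ 0.335 -0.301  0.004]
scene water_cup 0.82 [154.1 178.6] 1120 [ 0.592 -0.34   0.057]
scene paint_tube 0.79 [296.  270.8] 584 [0.691 0.067 0.018]
scene open_circle 0.94 [261.5 217.8] 5109 [ 0.62  -0.045  0.059]
```

View pics/topz.png

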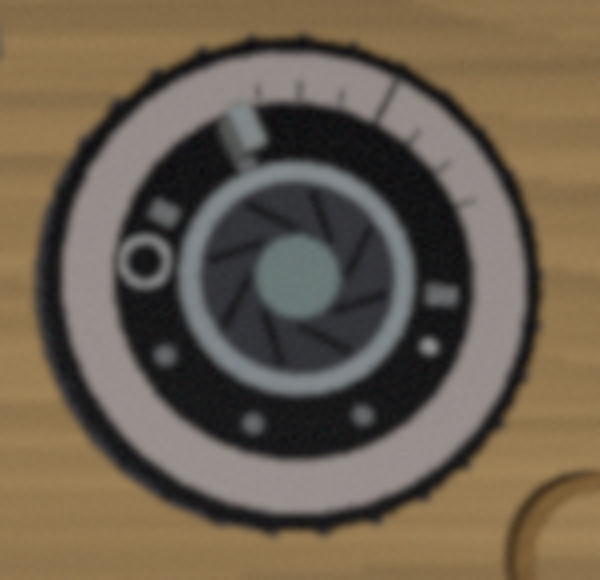

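The zoom shows the paddle at (240,130), the large circle at (145,262), the long mark running from (382,118) to (398,78), the dot at (429,347) and the lugs at (165,212) and (441,295). I'll rectify this on the deck plane.

```bash
python3 - <<'E'
from h import *
c=pickle.load(open("pics/top1.pkl","rb")); im=c["image"]
g=cv2.cvtColor(im,cv2.COLOR_RGB2GRAY).astype(np.float32)
f=lambda x,y:(320+(x+.5)/4-.5,155+(y+.5)/4-.5)
# band segmentation: pinkish-white: low saturation bright
hsv=cv2.cvtColor(im,cv2.COLOR_RGB2HSV)
m=((hsv[:,:,1]<60)&(hsv[:,:,2]>100)).astype(np.uint8)
m[:, :325]=0;m[:,465:]=0;m[:155]=0;m[300:]=0
n,l,st,ce=cv2.connectedComponentsWithStats(m)
i=1+np.argmax(st[1:,4]); b=(l==i).astype(np.uint8)
cs,hi=cv2.findContours(b,cv2.RETR_CCOMP,cv2.CHAIN_APPROX_NONE)
from scipy.optimize import least_squares
def fit(P,z):
    X=np.array([ray_plane(c,p,z)[:2] for p in P])
    r=least_squares(lambda q:np.hypot(*(X-q[:2]).T)-q[2],[.515,-.105,.1],loss="soft_l1",f_scale=.001)
    return r.x, np.abs(r.fun).mean()
for k in sorted(cs,key=len)[-2:]: print(len(k),fit(k[:,0,:].astype(float),.06))
# iris ring outer
for name,uv,z in [("circle",f(145,262),.06),("dot",f(429,347),.06),("lug+",f(165,212),.072),("lug-",f(441,295),.072),("paddletop",f(247,122),.118),("mark in",f(381,121),.061),("mark out",f(398,78),.061),("iris centre",f(298,277),.074)]:
    print(name,ray_plane(c,uv,z)[:2].round(4))
E
```

```text
278 (array([ 0.51372198, -0.10861591,  0.09456975]), np.float64(0.001693901312066918))
330 (array([ 0.51341144, -0.10831793,  0.11878686]), np.float64(0.0005638921957348767))
circle [ 0.5228 -0.0317]
dot [ 0.4773 -0.1774]
lug+ [ 0.5478 -0.0416]
lug- [ 0.5035 -0.1816]
paddletop [ 0.5871 -0.0788]
mark in [ 0.5958 -0.1572]
mark out [ 0.6187 -0.167 ]
iris centre [ 0.5133 -0.1087]
```

Request:
step_arm(commands=[0,0,0,0.02,-0.011,0,0,0,0,0,0.033,-0.018,0,0,0,0,0,0.033,-0.018,0,0,0,0,0,0.033,-0.018,0,0,0,0,0,0.033,-0.018,0,0], force=20)

```text
time_s: 1.67
position: [0.3582, -0.4334, 0.4048]
tcp_rot: [0.979, 0.206, 0.0, 0.0]
force: [1.0, 0.1, -0.5]
finger_gap: 0.0258
```

Request:
step_arm(commands=[0,0,0,0.033,-0.018,0,0,0,0,0,0.033,-0.018,0,0,0,0,0,0.033,-0.018,0,0,0,0,0,0.033,-0.018,0,0,0,0,0,0.033,-0.018,0,0])

```text
time_s: 2.08
position: [0.4731, -0.2844, 0.405]
tcp_rot: [0.979, 0.206, 0.0, 0.0]
force: [1.7, -0.0, -0.1]
finger_gap: -0.0002
```

Request:
step_arm(commands=[0,0,0,0.033,-0.018,0,0,0,0,0,0.033,-0.018,0,0,0,0,0,0.033,-0.018,0,0,0,0,0,0.033,-0.018,0,0,0,0,0,0.02,-0.01,0,0])

```text
time_s: 2.5
position: [0.5804, -0.1452, 0.4049]
tcp_rot: [0.978, 0.208, 0.001, -0.001]
force: [0.8, 0.6, 0.1]
finger_gap: -0.0002
```

```bash
python3 - <<'E'
from station import robot
from h import *
s=robot.state(); print(s["time_s"],s["position"],s["tcp_rot"],s["joint_positions"].round(3),s["force"],s["finger_gap"])
for n in ["wrist","top"]:
    c=robot.capture(n); pickle.dump(c,open(f"pics/{n}2.pkl","wb")); cv2.imwrite(f"pics/{n}2.png",c["image"][:,:,::-1])
    if n=="wrist": print(-c["R"].T@c["t"])
E
```

```text
2.5 [ 0.58035324 -0.14521811  0.40487351] [ 9.78153604e-01  2.07880479e-01  8.19424217e-04 -7.50053758e-04] [ 0.272  0.4   -0.161  1.63   0.068  1.116 -1.059] [0.83561596 0.5998285  0.09442795] -0.0001662539023970781
[ 0.64624937 -0.11428767  0.37308367]
```

View pics/wrist2.png

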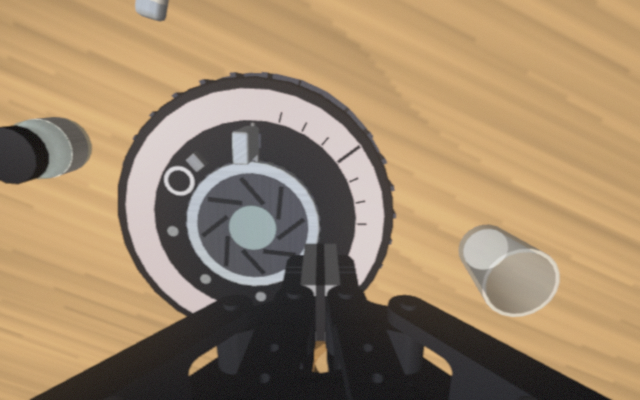

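View pics/top2.png

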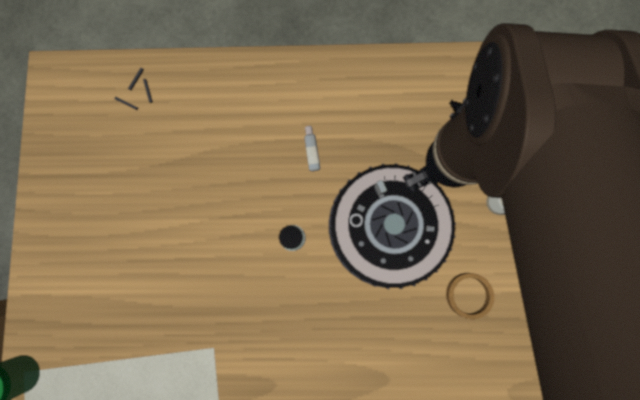

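Wrist view: paddle at (240,147), large circle at (179,181), long mark from (340,160) to (358,147), and the closed fingers at (322,260). The top view agrees. I'll rectify the wrist view for a precise fit.

```bash
cat >> h.py <<'E'
def rectify(c,z,cx,cy,half=.13,n=780,yaw=0):
    # image: right = -y world, up = +x world, at plane z
    s=2*half/n
    src=[];dst=[]
    for (u,v) in [(0,0),(n,0),(n,n),(0,n)]:
        X=[cx+half-v*s, cy+half-u*s, z]; src.append(proj(c,X)); dst.append((u,v))
    H=cv2.getPerspectiveTransform(np.float32(src),np.float32(dst))
    return cv2.warpPerspective(c["image"],H,(n,n),flags=cv2.INTER_CUBIC), s
def polar(c,z,C,r0,r1,a0,a1,nr=60,na=400):
    g=cv2.cvtColor(c["image"],cv2.COLOR_RGB2GRAY).astype(np.float32)
    a=np.linspace(a0,a1,na); r=np.linspace(r0,r1,nr)
    mp=np.array([[proj(c,[C[0]+q*np.cos(b),C[1]+q*np.sin(b),z]) for b in a] for q in r],np.float32)
    return cv2.remap(g,mp[...,0],mp[...,1],cv2.INTER_CUBIC),r,a
E
cat > meas.py <<'E'
from h import *
from scipy.optimize import least_squares
def centre(c,z=.0605,g0=(.5135,-.1085)):
    # band edges: find along radial lines the outer edge (band->black), r~.120
    P,r,a=polar(c,z,g0,.112,.126,-np.pi,np.pi,nr=57,na=360)
    G=np.diff(cv2.GaussianBlur(P,(1,5),0),axis=0); k=G.argmin(0); ok=G.min(0)<-6
    rr=(r[k]+r[k+1])/2
    X=np.c_[g0[0]+rr*np.cos(a),g0[1]+rr*np.sin(a)][ok]
    f=least_squares(lambda q:np.hypot(*(X-q[:2]).T)-q[2],[*g0,.12],loss="soft_l1",f_scale=.0005)
    return f.x,np.median(np.abs(f.fun)),ok.sum()
def mark(c,C,z=.0605,lo=-.75,hi=-.3):
    P,r,a=polar(c,z,C,.105,.116,lo,hi,nr=30,na=600)
    p=P.mean(0); b=np.median(p); w=np.clip(b-p-10,0,None); return (w*a).sum()/w.sum(), w.max()
E
python3 - <<'E'
from meas import *
for n in ["top1","wrist2","top2"]:
    c=pickle.load(open(f"pics/{n}.pkl","rb"))
    x,e,k=centre(c); print(n,x,e,k, mark(c,x[:2]))
c=pickle.load(open(f"pics/wrist2.pkl","rb"))
im,s=rectify(c,.06,.5135,-.1085,half=.13,n=600); cv2.imwrite("pics/rect2.png",im[:,:,::-1])
E
```

```text
top1 [ 0.51362572 -0.10817443  0.1205915 ] 0.0003989021561686401 239 (np.float64(-0.5108664663015134), np.float32(37.755753))
wrist2 [ 0.51348339 -0.10663147  0.11977572] 0.0001765924436723451 270 (np.float64(-0.5108506544727133), np.float32(127.05286))
top2 [ 0.51356083 -0.10817659  0.12054561] 0.000495340461972707 336 (np.float64(-0.5974102065013738), np.float32(34.648193))
```

View pics/rect2.png

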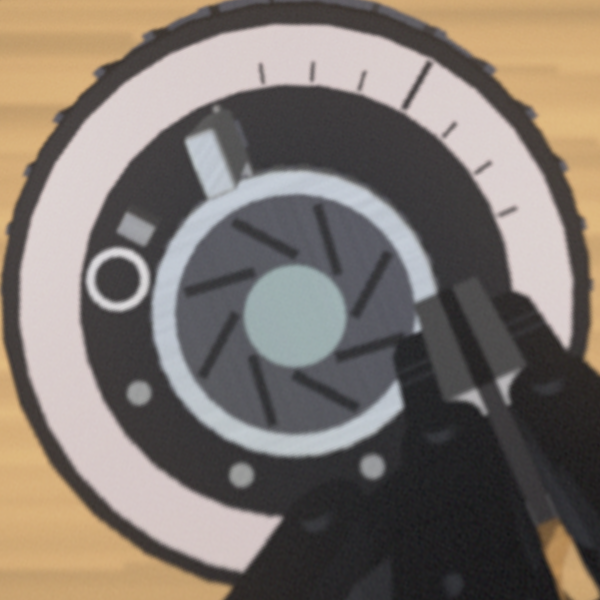

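```bash
cat > plan.py <<'E'
from h import *
from station import robot
from scipy.spatial.transform import Rotation as Ro
def at(phi,d,r=.078,C=(.5135,-.107)):
    # d: tangential offset, + ccw
    return np.array([C[0]+r*np.cos(phi)-d*np.sin(phi), C[1]+r*np.sin(phi)+d*np.cos(phi)])
def pose():
    s=robot.state(); R=Ro.from_quat(s["tcp_rot"]).as_matrix()
    return s["position"],R,np.arctan2(R[1,0],R[0,0]),s
def delta(xy,z,az=None):
    p,R,a,s=pose(); d=R.T@(np.array([xy[0],xy[1],z])-p)
    w=Ro.from_matrix(R.T@np.array([[np.cos(az),np.sin(az),0],[np.sin(az),-np.cos(az),0],[0,0,-1]])).as_rotvec() if az is not None else 0
    print("t",s["time_s"],"pos",p.round(4),"az",round(a,4),"F",s["force"].round(2)); print("tool shift",d.round(4),"rot",np.round(w,4))
E
python3 - <<'E'
from plan import *
delta(at(.389,-.042),.405,.389)
E
```

```text
t 2.6 pos [ 0.5807 -0.1446  0.4046] az 0.422 F [-0.67  0.42  0.02]
tool shift [ 0.0307 -0.0173 -0.0003] rot [-0.0019 -0.0022  0.033 ]
```

Request:
step_arm(commands=[0,0,0.011,0.0102,-0.0058,0,0,0,0,0.011,0.0102,-0.0058,0,0,0,0,0.011,0.0102,-0.0058,0,0,0,0,0,0,0,0.02,0,0,0,0,0,0,0.03,0])

```text
time_s: 3.02
position: [0.6008, -0.1217, 0.357]
tcp_rot: [0.982, 0.19, 0.003, 0.001]
force: [0.1, -0.5, -1.3]
finger_gap: 0.0004
```

Request:
step_arm(commands=[0,0,0,0,0,0.03,0,0,0,0,0,0,0.02,0,0,0,0,0,0,0,0,0,0,0,0,0,0,0,0,0,0,0,0,0,0])

```text
time_s: 3.43
position: [0.6001, -0.1222, 0.3062]
tcp_rot: [0.982, 0.189, 0.001, 0.0]
force: [-0.3, 0.4, 0.7]
finger_gap: -0.0
```

```bash
python3 - <<'E'
from plan import *
delta(at(.389,-.042),.265,.389)
c=robot.capture("wrist"); pickle.dump(c,open("pics/wrist3.pkl","wb")); cv2.imwrite("pics/wrist3.png",c["image"][:,:,::-1])
E
```

```text
t 3.4333 pos [ 0.6001 -0.1222  0.3062] az 0.3811 F [-0.27  0.37  0.7 ]
tool shift [ 0.0035 -0.0049  0.0412] rot [ 0.0011 -0.0015 -0.0079]
```

View pics/wrist3.png

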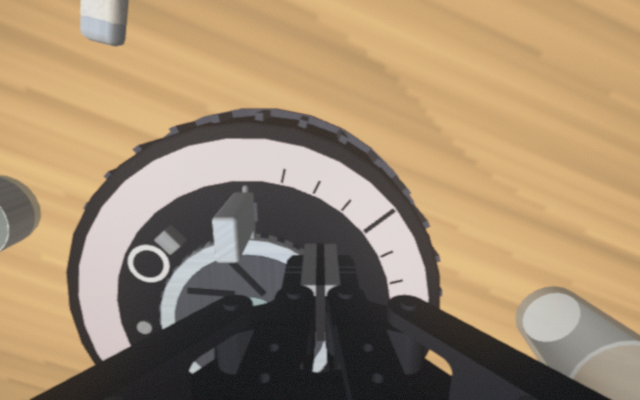

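The paddle is at (235,225), with its pointer tip at (245,187). The fingers are at (320,250), clear on its clockwise side. I'm descending to a TCP height of about 0.271.

Request:
step_arm(commands=[0,0,0,0.003,-0.002,0.015,0,0,0,0,0,-0.003,0.015,0,0,0,0,0,0,0.005,0,0,0,0,0,0,0,0,0,0,0,0,0,0,0])

```text
time_s: 3.9
position: [0.601, -0.1162, 0.2708]
tcp_rot: [0.982, 0.19, 0.001, 0.0]
force: [0.2, 0.3, -0.3]
finger_gap: -0.0001
```

```bash
python3 - <<'E'
from plan import *
delta(at(.389,-.0205),.271,.389)
c=robot.capture("wrist"); pickle.dump(c,open("pics/wrist4.pkl","wb")); cv2.imwrite("pics/wrist4.png",c["image"][:,:,::-1])
c=robot.capture("scene"); pickle.dump(c,open("pics/scene4.pkl","wb")); cv2.imwrite("pics/scene4.png",cv2.resize(c["image"][100:280,180:420],(800,600),interpolation=cv2.INTER_CUBIC)[:,:,::-1])
E
```

```text
t 3.9 pos [ 0.601  -0.1162  0.2708] az 0.3816 F [ 0.17  0.35 -0.28]
tool shift [ 0.0004 -0.0211 -0.0002] rot [ 0.0008 -0.001  -0.0074]
```

View pics/wrist4.png

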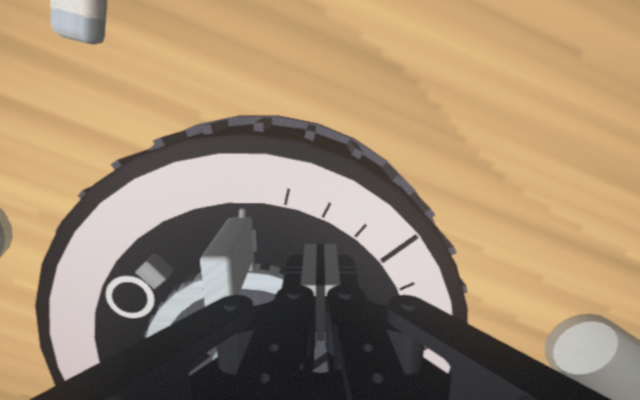

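View pics/scene4.png

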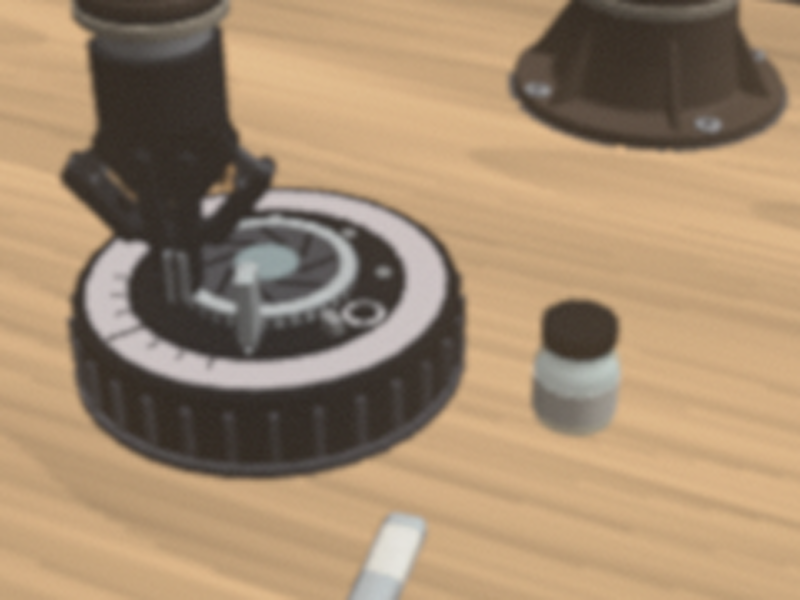

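The scene view shows the fingers beside the paddle, low enough to push it and clear of the ring. I'm approaching.

Request:
step_arm(commands=[0,0,-0.004,0,-0.005,0,0,0,0,-0.004,0,-0.005,0,0,0,0,0,0,-0.005,0,0,0,0,0,0,-0.003,0,0,0,0,0,0,0,0,0])

```text
time_s: 4.42
position: [0.5936, -0.098, 0.2699]
tcp_rot: [0.981, 0.194, 0.0, -0.0]
force: [0.1, 0.2, -0.3]
finger_gap: -0.0001
```

Request:
step_arm(commands=[0,0,0,0,-0.002,0,0,0,0,0,0,-0.002,0,0,0,0,0,0,-0.002,0,0,0,0,0,0,-0.002,0,0,0,0,0,0,0,0,0])

```text
time_s: 4.83
position: [0.5909, -0.0917, 0.2698]
tcp_rot: [0.981, 0.194, 0.0, 0.0]
force: [1.7, -1.4, -1.0]
finger_gap: -0.0
```

```bash
python3 - <<'E'
from plan import *
delta(at(.389,-.0135),.271,.389)
c=robot.capture("wrist"); pickle.dump(c,open("pics/wrist5.pkl","wb")); cv2.imwrite("pics/wrist5.png",c["image"][:,:,::-1])
E
```

```text
t 4.8333 pos [ 0.5909 -0.0917  0.2698] az 0.3897 F [ 1.67 -1.4  -0.98]
tool shift [ 0.0006 -0.0017 -0.0012] rot [ 0.0005 -0.0005  0.0007]
```

View pics/wrist5.png

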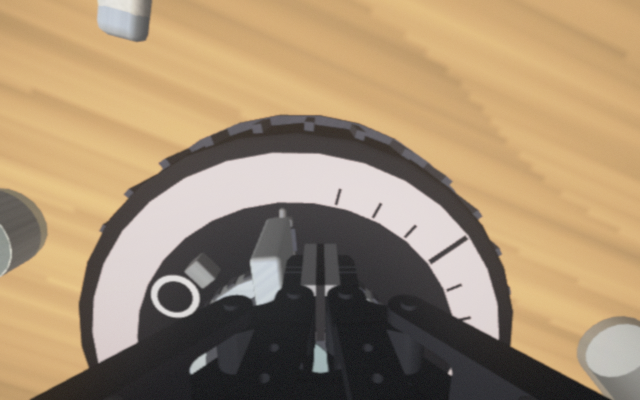

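Contact was made at about 2 N with d≈-15 mm. Now I push counter-clockwise along the arc.

Request:
step_arm(commands=[0,0,-0.02,0.0003,-0.0016,0,0,0,0,-0.03,0.0005,-0.0023,0,0,0,0,-0.03,0.0005,-0.0023,0,0,0,0,-0.03,0.0005,-0.0023,0,0,0,0,-0.03,0.0005,-0.0023,0,0])

```text
time_s: 5.3
position: [0.588, -0.0809, 0.2697]
tcp_rot: [0.965, 0.263, -0.0, 0.0]
force: [0.7, -3.5, 1.3]
finger_gap: -0.0001
```

```bash
python3 - <<'E'
from plan import *
delta(at(.53,-.0164),.271,.53)
c=robot.capture("wrist"); pickle.dump(c,open("pics/wrist6.pkl","wb")); cv2.imwrite("pics/wrist6.png",c["image"][:,:,::-1])
E
```

```text
t 5.3 pos [ 0.588  -0.0809  0.2697] az 0.533 F [ 0.72 -3.48  1.32]
tool shift [ 0.0005  0.0013 -0.0013] rot [0.     0.0002 0.003 ]
```

View pics/wrist6.png

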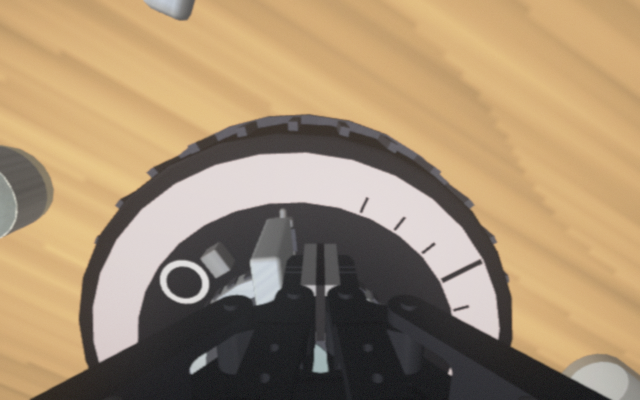

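The lever follows at about 3.5 N. I'm continuing the push.

Request:
step_arm(commands=[0,0,-0.03,0.0005,-0.0023,0,0,0,0,-0.03,0.0005,-0.0023,0,0,0,0,-0.03,0.0005,-0.0023,0,0,0,0,-0.03,0.0005,-0.0023,0,0,0,0,-0.03,0.0005,-0.0023,0,0])

```text
time_s: 5.77
position: [0.5836, -0.0701, 0.2696]
tcp_rot: [0.942, 0.335, -0.0, 0.0]
force: [0.2, -3.6, 1.3]
finger_gap: -0.0001
```

Request:
step_arm(commands=[0,0,-0.03,0.0005,-0.0023,0,0,0,0,-0.03,0.0005,-0.0023,0,0,0,0,-0.03,0.0005,-0.0023,0,0,0,0,-0.03,0.0005,-0.0023,0,0,0,0,-0.03,0.0005,-0.0023,0,0])

```text
time_s: 6.18
position: [0.5778, -0.0598, 0.2696]
tcp_rot: [0.915, 0.404, -0.0, 0.0]
force: [1.0, -3.5, -0.6]
finger_gap: -0.0002
```

```bash
python3 - <<'E'
from plan import *
delta(at(.85,-.0164),.271,.85)
c=robot.capture("wrist"); pickle.dump(c,open("pics/wrist7.pkl","wb")); cv2.imwrite("pics/wrist7.png",c["image"][:,:,::-1])
E
```

```text
t 6.1833 pos [ 0.5778 -0.0598  0.2696] az 0.8328 F [ 1.03 -3.48 -0.62]
tool shift [ 0.     -0.0007 -0.0014] rot [-0.      0.0001 -0.0172]
```

View pics/wrist7.png

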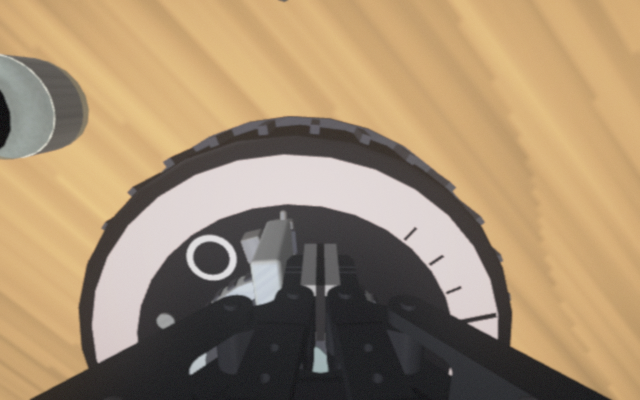

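The lever is close to the lug, which shows at (250,240), with the force still at about 3.6 N. I'll take smaller steps.

Request:
step_arm(commands=[0,0,-0.025,0.0004,-0.002,0,0,0,0,-0.025,0.0004,-0.002,0,0,0,0,-0.025,0.0004,-0.002,0,0,0,0,-0.025,0.0004,-0.002,0,0,0,0,0,0,0,0,0])

```text
time_s: 6.65
position: [0.5731, -0.0538, 0.2698]
tcp_rot: [0.893, 0.45, 0.0, 0.0]
force: [3.9, -5.3, -2.6]
finger_gap: -0.0003
```

Request:
step_arm(commands=[0,0,-0.015,0.0002,-0.0012,0,0,0,0,-0.015,0.0002,-0.0012,0,0,0,0,0,0,0,0,0,0,0,0,0,0,0,0,0,0,0,0,0,0,0])

```text
time_s: 7.07
position: [0.572, -0.0527, 0.2699]
tcp_rot: [0.887, 0.462, 0.001, 0.001]
force: [6.0, -6.3, -4.1]
finger_gap: -0.0004
```

```bash
python3 - <<'E'
from plan import *
delta(at(.95,-.0164),.271,.95)
c=robot.capture("wrist"); pickle.dump(c,open("pics/wrist8.pkl","wb")); cv2.imwrite("pics/wrist8.png",c["image"][:,:,::-1])
E
```

```text
t 7.0667 pos [ 0.572  -0.0527  0.2699] az 0.9602 F [ 6.02 -6.3  -4.08]
tool shift [-0.0002  0.0005 -0.0011] rot [ 0.0025 -0.0006  0.0102]
```

View pics/wrist8.png

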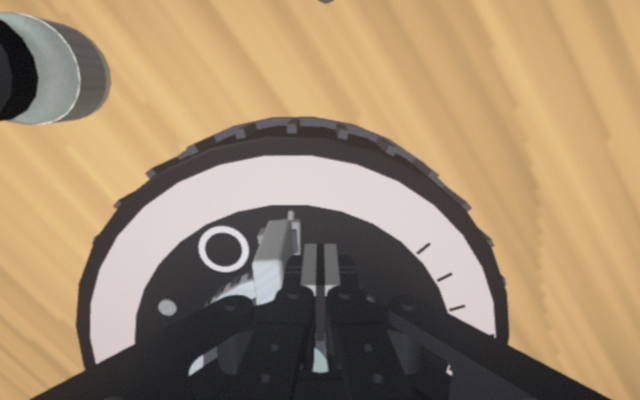

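```bash
python3 - <<'E'
from meas import *
import cv2
for n,uv in [("wrist2",None),("wrist8",(291,213))]:
    c=pickle.load(open(f"pics/{n}.pkl","rb"))
    x,e,k=centre(c,g0=(.5135,-.107)); print(n,x,e,k)
    if uv is not None:
        p=ray_plane(c,uv,.066)[:2]-x[:2]; print(np.hypot(*p),np.arctan2(p[1],p[0]))
        p=ray_plane(c,(223,249),.0605)[:2]-x[:2]; print("circ",np.hypot(*p),np.arctan2(p[1],p[0]))
    im=c["image"]
cv2.imwrite("pics/w8z.png",cv2.resize(im[180:320,200:400],(800,560),interpolation=cv2.INTER_CUBIC)[:,:,::-1])
E
```

```text
wrist2 [ 0.51347568 -0.10660867  0.11977197] 0.00020437703758274806 271
wrist8 [ 0.51336967 -0.10636921  0.11963595] 0.00014108092859137222 179
0.09066620602739722 0.9449727645089331
circ 0.07728373353271133 1.4518019431320768
```

View pics/w8z.png

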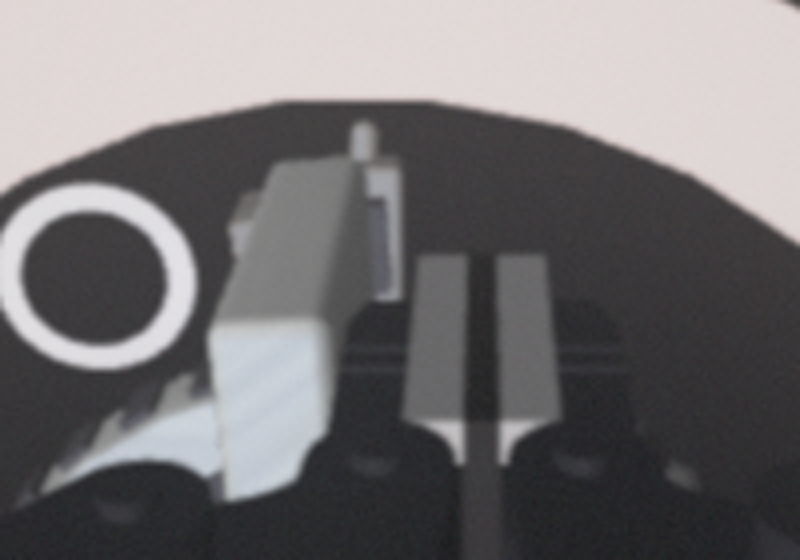

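The pointer measures 0.945 rad in world terms, which is iris ≈1.243 at the stop. The tangential force has risen to 8.5 N, so the lever is on the stop. Now I back off, rise, and hop to the other side.

Request:
step_arm(commands=[0,0,0,0,0.006,0,0,0,0,0,0,0.01,0,0,0,0,0,0,0.01,-0.005,0,0,0,0,0,0,-0.025,0,0,0,0,0,0,-0.03,0])

```text
time_s: 7.53
position: [0.5923, -0.0666, 0.3283]
tcp_rot: [0.887, 0.462, -0.002, -0.002]
force: [0.0, 0.1, 0.5]
finger_gap: 0.0003
```

Request:
step_arm(commands=[0,0,0,0,0,-0.01,0,0,0,0,0,0,0,0,0,0,0,0,0,0,0,0,0,0,0,0,0,0,0,0,0,0,0,0,0])

```text
time_s: 7.95
position: [0.5921, -0.0666, 0.3384]
tcp_rot: [0.887, 0.462, -0.001, -0.001]
force: [-0.8, 0.5, -0.6]
finger_gap: 0.0002
```

```bash
python3 - <<'E'
from plan import *
delta(at(.946,.044),.34,.946)
c=robot.capture("wrist"); pickle.dump(c,open("pics/wrist9.pkl","wb")); cv2.imwrite("pics/wrist9.png",c["image"][:,:,::-1])
im,s=rectify(c,.066,.5135,-.1066,half=.13,n=600); cv2.imwrite("pics/rect9.png",im[:,:,::-1])
E
```

```text
t 7.95 pos [ 0.5921 -0.0666  0.3384] az 0.9602 F [-0.81  0.48 -0.57]
tool shift [ 0.0005 -0.0841 -0.0014] rot [-0.002   0.0011  0.0142]
```

View pics/wrist9.png

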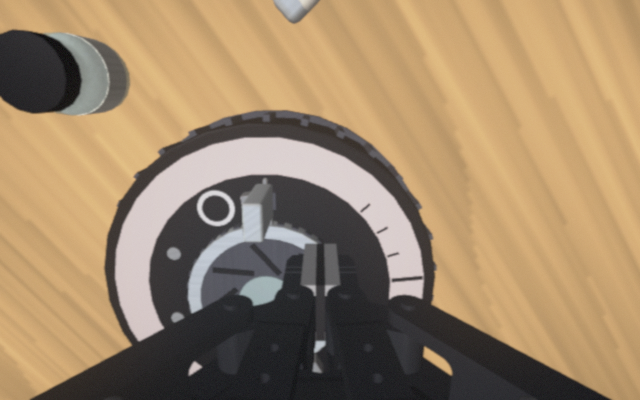

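View pics/rect9.png

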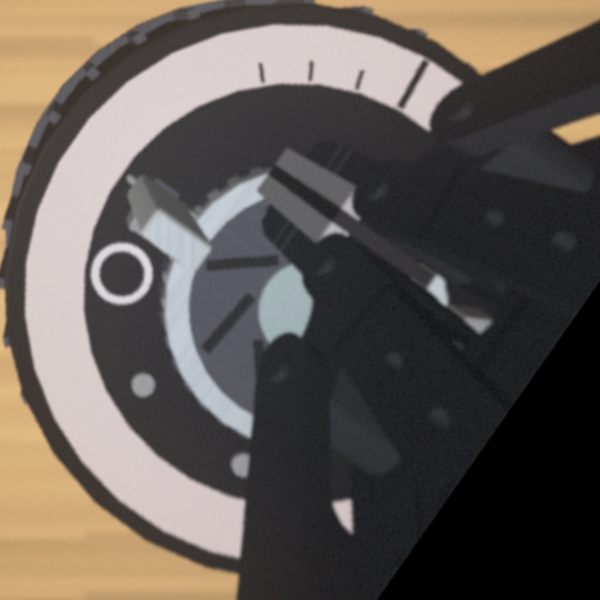

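The pointer measures 0.951 rad in world terms after release, which is the fully open stop. I'm hopping to the counter-clockwise side.

Request:
step_arm(commands=[0,0,0.007,0,-0.02,0,0,0,0,0.007,0,-0.022,0,0,0,0,0,0,-0.022,0,0,0,0,0,0,-0.02,0.01,0,0,0,0,0,0,0.02,0])

```text
time_s: 8.42
position: [0.5221, -0.0152, 0.3106]
tcp_rot: [0.889, 0.457, 0.001, -0.0]
force: [0.7, 0.1, -0.7]
finger_gap: -0.0001
```

```bash
python3 - <<'E'
from plan import *
delta(at(.946,.042),.271,.946)
E
```

```text
t 8.4167 pos [ 0.5221 -0.0152  0.3106] az 0.9492 F [ 0.67  0.06 -0.74]
tool shift [-0.0016  0.0047  0.0396] rot [ 0.0002 -0.0013  0.0032]
```

Request:
step_arm(commands=[0,0,0.003,-0.001,0.002,0.018,0,0,0,0,0,0,0.018,0,0,0,0,0,0.005,0.002,0,0,0,0,0,0.005,0,0,0,0,0,0,0.004,0,0])

```text
time_s: 8.83
position: [0.5373, -0.0285, 0.272]
tcp_rot: [0.891, 0.454, 0.0, 0.0]
force: [0.5, -0.7, 1.1]
finger_gap: -0.0003
```

```bash
python3 - <<'E'
from plan import *
delta(at(.946,.0164),.271,.946)
c=robot.capture("wrist"); pickle.dump(c,open("pics/wrist10.pkl","wb")); cv2.imwrite("pics/wrist10.png",c["image"][:,:,::-1])
E
```

```text
t 8.8333 pos [ 0.5373 -0.0285  0.272 ] az 0.9426 F [ 0.45 -0.74  1.09]
tool shift [0.0005 0.0102 0.001 ] rot [ 0.0001 -0.0001 -0.0034]
```

View pics/wrist10.png

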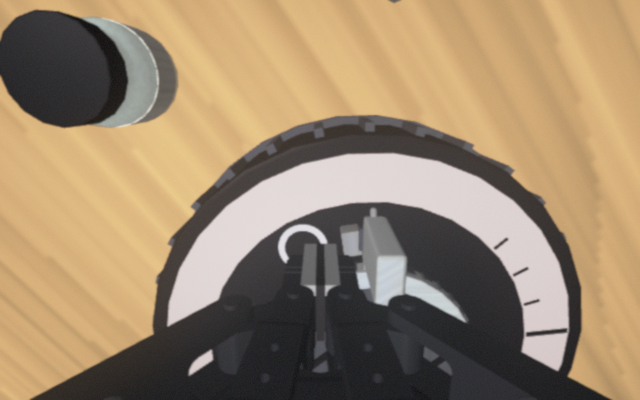

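The paddle is at (385,255), to the right of the fingers at (322,260). I close the 10 mm gap and then push clockwise.

Request:
step_arm(commands=[0,0,-0.003,0,0.003,0,0,0,0,0,0,0.003,0,0,0,0,0,0,0.002,0,0,0,0,0,0,0.002,0,0,0,0,0.02,0.0003,0.0016,0,0])

```text
time_s: 9.3
position: [0.546, -0.0345, 0.2719]
tcp_rot: [0.895, 0.446, -0.0, -0.0]
force: [-1.9, 2.2, 2.4]
finger_gap: 0.0
```

Request:
step_arm(commands=[0,0,0.03,0.0005,0.0023,0,0,0,0,0.04,0.0007,0.0031,0,0,0,0,0.04,0.0007,0.0031,0,0,0,0,0.04,0.0007,0.0031,0,0,0,0,0.04,0.0007,0.0031,0,0])

```text
time_s: 9.72
position: [0.5593, -0.0416, 0.2718]
tcp_rot: [0.934, 0.358, -0.0, -0.0]
force: [-1.8, 2.6, 1.9]
finger_gap: 0.0001
```

```bash
python3 - <<'E'
from plan import *
p,R,a,s=pose()
delta(at(a,.0164),.271,a)
c=robot.capture("wrist"); pickle.dump(c,open("pics/wrist11.pkl","wb")); cv2.imwrite("pics/wrist11.png",c["image"][:,:,::-1])
E
```

```text
t 9.7167 pos [ 0.5593 -0.0416  0.2718] az 0.7325 F [-1.78  2.59  1.87]
tool shift [0.0002 0.0016 0.0008] rot [-0.0005  0.0002 -0.    ]
```

View pics/wrist11.png

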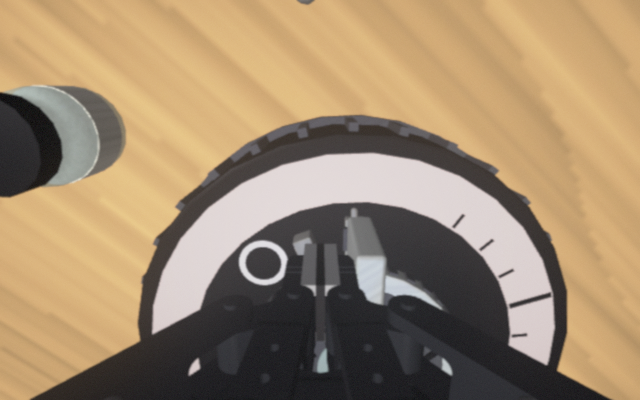

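The lever is off the lug and following at about 3 N. I'm continuing clockwise.

Request:
step_arm(commands=[0,0,0.04,0.0007,0.0031,0,0,0,0,0.04,0.0007,0.0031,0,0,0,0,0.04,0.0007,0.0031,0,0,0,0,0.04,0.0007,0.0031,0,0,0,0,0.04,0.0007,0.0031,0,0])

```text
time_s: 10.18
position: [0.5714, -0.0517, 0.2717]
tcp_rot: [0.965, 0.264, -0.0, -0.0]
force: [-2.1, 1.0, 2.7]
finger_gap: -0.0
```

Request:
step_arm(commands=[0,0,0.04,0.0007,0.0031,0,0,0,0,0.04,0.0007,0.0031,0,0,0,0,0.04,0.0007,0.0031,0,0,0,0,0.04,0.0007,0.0031,0,0,0,0,0.04,0.0007,0.0031,0,0])

```text
time_s: 10.6
position: [0.5814, -0.064, 0.2717]
tcp_rot: [0.986, 0.166, -0.0, -0.0]
force: [-2.6, 1.6, 2.5]
finger_gap: -0.0
```

```bash
python3 - <<'E'
from plan import *
p,R,a,s=pose()
delta(at(a,.0164),.271,a)
c=robot.capture("wrist"); pickle.dump(c,open("pics/wrist12.pkl","wb")); cv2.imwrite("pics/wrist12.png",c["image"][:,:,::-1])
E
```

```text
t 10.6 pos [ 0.5814 -0.064   0.2717] az 0.3339 F [-2.63  1.62  2.53]
tool shift [-0.0002  0.002   0.0007] rot [-0.0005  0.0003 -0.    ]
```

View pics/wrist12.png

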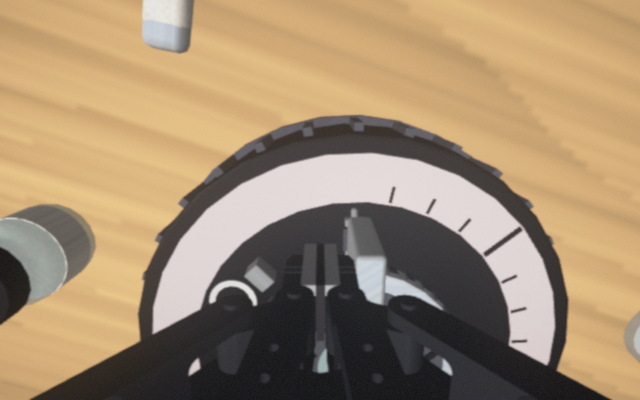

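Still following: the pointer is at (354,212) and the long mark at (503,241). I'm continuing.

Request:
step_arm(commands=[0,0,0.04,0.0006,0.0031,0,0,0,0,0.04,0.0006,0.0031,0,0,0,0,0.04,0.0006,0.0031,0,0,0,0,0.04,0.0006,0.0031,0,0,0,0,0.04,0.0006,0.0031,0,0])

```text
time_s: 11.07
position: [0.5885, -0.078, 0.2718]
tcp_rot: [0.998, 0.068, 0.0, -0.0]
force: [0.2, 4.3, 1.2]
finger_gap: -0.0001
```

Request:
step_arm(commands=[0,0,0.04,0.0006,0.0031,0,0,0,0,0.04,0.0006,0.0031,0,0,0,0,0.04,0.0006,0.0031,0,0,0,0,0.04,0.0006,0.0031,0,0,0,0,0.04,0.0006,0.0031,0,0])

```text
time_s: 11.48
position: [0.5927, -0.0932, 0.2719]
tcp_rot: [0.999, -0.032, 0.001, -0.0]
force: [0.6, 3.5, 0.0]
finger_gap: -0.0002
```

Request:
step_arm(commands=[0,0,0.04,0.0006,0.0031,0,0,0,0,0.04,0.0006,0.0031,0,0,0,0,0.04,0.0006,0.0031,0,0,0,0,0.04,0.0006,0.0031,0,0,0,0,0,0,0,0,0])

```text
time_s: 11.9
position: [0.5937, -0.1065, 0.2719]
tcp_rot: [0.994, -0.113, 0.001, -0.0]
force: [2.8, 2.0, -0.2]
finger_gap: 0.0001
```

```bash
python3 - <<'E'
from plan import *
from meas import *
p,R,a,s=pose()
delta(at(a,.0164),.271,a)
c=robot.capture("wrist"); pickle.dump(c,open("pics/wrist13.pkl","wb")); cv2.imwrite("pics/wrist13.png",c["image"][:,:,::-1])
x,e,k=centre(c,g0=(.5135,-.107)); print(x,e,k,mark(c,x[:2],lo=-.62,hi=-.4))
cv2.imwrite("pics/w13z.png",cv2.resize(c["image"][180:320,290:490],(800,560),interpolation=cv2.INTER_CUBIC)[:,:,::-1])
E
```

```text
t 11.9 pos [ 0.5937 -0.1065  0.2719] az -0.2255 F [ 2.75  1.96 -0.21]
tool shift [-0.      0.002   0.0009] rot [-0.0003 -0.002   0.    ]
[ 0.51359362 -0.10646509  0.11963088] 0.00015903934811881126 180 (np.float64(-0.5111931341090471), np.float32(144.20943))
```

View pics/w13z.png

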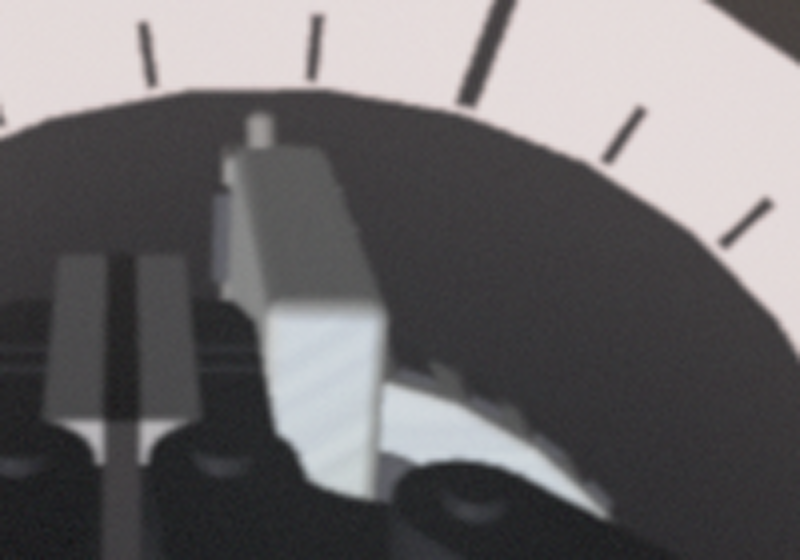

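```bash
cat >> meas.py <<'E'
def pointer(c,C,guess,z=.066,w=.12):
    P,r,a=polar(c,z,C,.0890,.0918,guess-w,guess+w,nr=12,na=480)
    p=P.mean(0); b=np.median(p); q=np.clip(p-b-12,0,None); return (q*a).sum()/q.sum(), q.max()
E
python3 - <<'E'
from meas import *
for n,g in [("wrist2",.389),("wrist8",.946),("wrist9",.946),("wrist13",-.24)]:
    c=pickle.load(open(f"pics/{n}.pkl","rb")); x=centre(c,g0=(.5135,-.107))[0]
    print(n,x[:2],pointer(c,x[:2],g))
c=pickle.load(open(f"pics/wrist13.pkl","rb"))
p=ray_plane(c,(354.9,208.4),.066)[:2]-x[:2]; print(np.hypot(*p),np.arctan2(p[1],p[0]))
E
```

```text
wrist2 [ 0.51347568 -0.10660867] (np.float64(0.38222461187054224), np.float32(49.865135))
wrist8 [ 0.51336967 -0.10636921] (np.float64(0.949110945834004), np.float32(81.09655))
wrist9 [ 0.51345533 -0.10630329] (np.float64(0.9490239344999765), np.float32(71.27843))
wrist13 [ 0.51359362 -0.10646509] (np.float64(-0.21505963349194), np.float32(68.675446))
0.09167322609889013 -0.2174578728805759
```

The pointer reads -0.215 rad and the mark -0.511, so 0.295 rad remains. I'll do most of it now, then finish in fine steps.

Request:
step_arm(commands=[0,0,0.04,0.0006,0.0031,0,0,0,0,0.04,0.0006,0.0031,0,0,0,0,0.04,0.0006,0.0031,0,0,0,0,0.04,0.0006,0.0031,0,0,0,0,0.04,0.0006,0.0031,0,0])

```text
time_s: 12.37
position: [0.5919, -0.1217, 0.272]
tcp_rot: [0.978, -0.21, 0.001, -0.0]
force: [4.5, 1.1, -1.5]
finger_gap: -0.0
```

Request:
step_arm(commands=[0,0,0.02,0.0003,0.0016,0,0,0,0,0.01,0.0001,0.0008,0,0,0,0,0,0,0,0,0,0,0,0,0,0,0,0,0,0,0,0,0,0,0])

```text
time_s: 12.78
position: [0.5906, -0.1243, 0.2718]
tcp_rot: [0.974, -0.225, 0.0, -0.0]
force: [3.6, 2.1, 0.7]
finger_gap: 0.0002
```

```bash
cat > look.py <<'E'
import sys
from plan import *
from meas import *
n=sys.argv[1]; g=float(sys.argv[2])
p,R,a,s=pose()
delta(at(a,.0164),.271,a)
c=robot.capture("wrist"); pickle.dump(c,open(f"pics/{n}.pkl","wb"))
x,e,k=centre(c,g0=(.5135,-.107)); m=mark(c,x[:2],lo=-.62,hi=-.4); q=pointer(c,x[:2],g); print(x,e,k,"mark",m,"ptr",q,"left",q[0]-m[0])
u,v=proj(c,[x[0]+.085*np.cos(g),x[1]+.085*np.sin(g),.066]).astype(int)
u0=max(0,u-100);v0=max(0,v-60)
cv2.imwrite(f"pics/{n}.png",cv2.resize(c["image"][v0:v0+140,u0:u0+200],(800,560),interpolation=cv2.INTER_CUBIC)[:,:,::-1])
E
python3 look.py w14 -.45
```

```text
t 12.7833 pos [ 0.5906 -0.1243  0.2718] az -0.453 F [3.64 2.08 0.7 ]
tool shift [0.0011 0.0018 0.0008] rot [-0.0001 -0.0002  0.    ]
[ 0.5136623  -0.10654438  0.11961369] 0.00014529640008414946 182 mark (np.float64(-0.5109415502009771), np.float32(143.74539)) ptr (np.float64(-0.45017053686279856), np.float32(62.667404)) left 0.060771013338178526
```

View pics/w14.png

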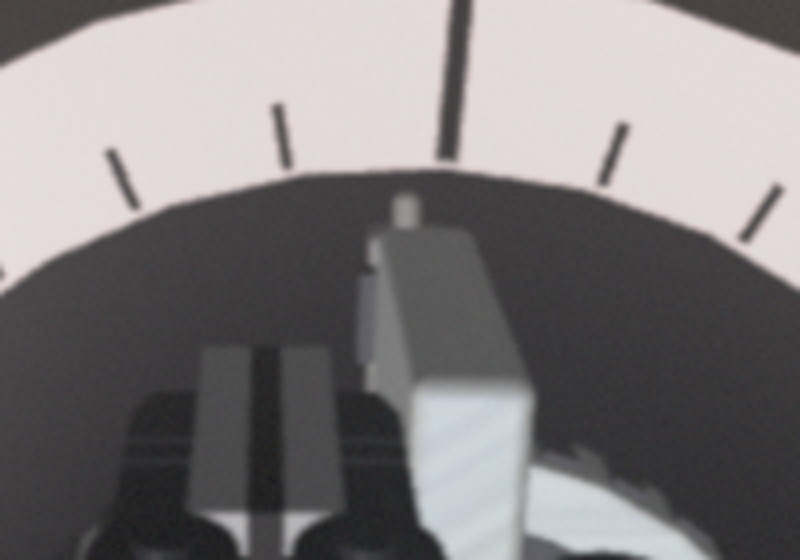

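The pointer is just left of the long mark, with 0.06 rad remaining. Fine steps now.

Request:
step_arm(commands=[0,0,0.015,0.0003,0.0012,0,0,0,0,0.015,0.0003,0.0012,0,0,0,0,0.015,0.0003,0.0012,0,0,0,0,0,0,0,0,0,0,0,0,0,0,0,0])

```text
time_s: 13.25
position: [0.5896, -0.1283, 0.2717]
tcp_rot: [0.969, -0.247, -0.0, 0.0]
force: [2.9, 1.6, 1.7]
finger_gap: -0.0001
```

```bash
python3 look.py w15 -.49
```

```text
t 13.25 pos [ 0.5896 -0.1283  0.2717] az -0.4996 F [2.89 1.61 1.72]
tool shift [0.001  0.0014 0.0007] rot [0.0003 0.0001 0.    ]
[ 0.51367099 -0.10653735  0.11961337] 0.00014147725168604797 181 mark (np.float64(-0.5111278276009061), np.float32(143.27777)) ptr (np.float64(-0.5065846554216606), np.float32(61.91414)) left 0.0045431721792454915
```

View pics/w15.png

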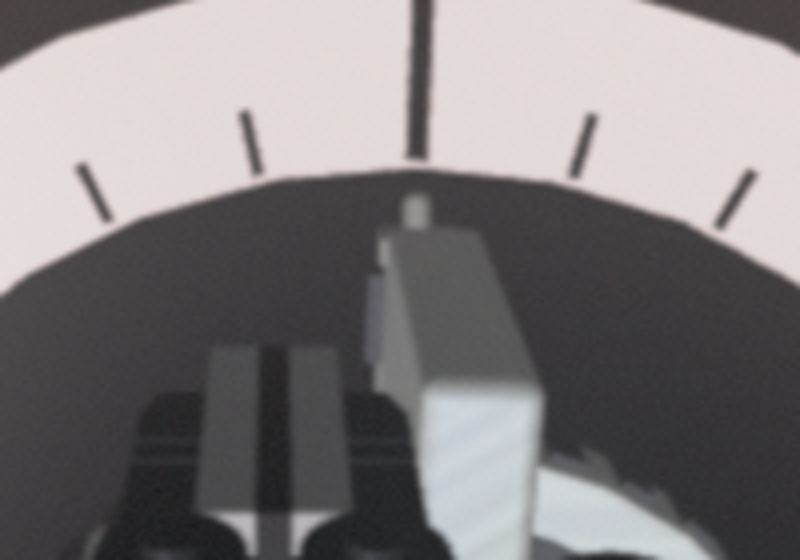

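The pointer lines up with the long mark. I let go by backing off sideways, then rise.

Request:
step_arm(commands=[0,0,0,0,-0.005,0,0,0,0,0,0,-0.01,0,0,0,0,0,0,-0.01,0,0,0,0,0,0,0,-0.025,0,0,0,0,0,0,-0.035,0])

```text
time_s: 13.72
position: [0.601, -0.1039, 0.3289]
tcp_rot: [0.969, -0.246, -0.004, 0.0]
force: [0.6, -0.4, -0.2]
finger_gap: 0.0003
```

Request:
step_arm(commands=[0,0,0,0,0,-0.025,0,0,0,0,0,0,-0.015,0,0,0,0,0,0,0,0,0,0,0,0,0,0,0,0,0,0,0,0,0,0])

```text
time_s: 14.13
position: [0.6015, -0.1054, 0.3706]
tcp_rot: [0.969, -0.247, -0.001, 0.0]
force: [0.2, 0.4, 0.1]
finger_gap: 0.0001
```

```bash
python3 look.py w16 -.505; python3 - <<'E'
from station import robot
from h import *
for n in ["top","scene"]:
    c=robot.capture(n); pickle.dump(c,open(f"pics/{n}16.pkl","wb"))
    cv2.imwrite(f"pics/{n}16.png",c["image"][:,:,::-1])
E
```

```text
t 14.1333 pos [ 0.6015 -0.1054  0.3706] az -0.4985 F [0.21 0.38 0.05]
tool shift [0.0017 0.027  0.0997] rot [0.0007 0.0017 0.    ]
[ 0.51358116 -0.1065429   0.11969912] 0.00018363124385932517 243 mark (np.float64(-0.5112027202241636), np.float32(129.2538)) ptr (np.float64(-0.5072756570710362), np.float32(50.482697)) left 0.003927063153127408
```

View pics/w16.png

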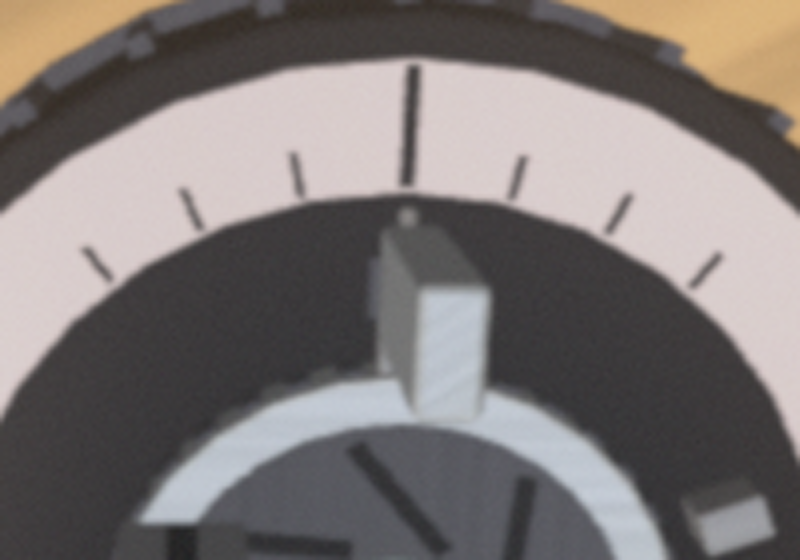

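View pics/scene16.png

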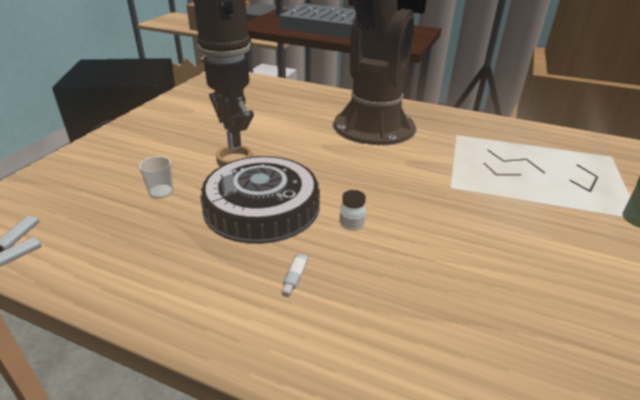

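The pointer stays on the long mark after release (0.004 rad, about 0.4 mm). In the scene view the cup, jar, tube and tape are where they were, and the arm is clear. Handing in.

```bash
python3 - <<'E'
from station import robot
from h import *
a=pickle.load(open("pics/scene0.pkl","rb"))["image"].astype(int); b=pickle.load(open("pics/scene16.pkl","rb"))["image"].astype(int)
d=np.abs(a-b).sum(2)
for n,(u,v) in dict(cup=(157,177),jar=(353,210),tube=(295,273)).items(): print(n,d[v-20:v+20,u-18:u+18].mean())
print(robot.close_job())
E
```

```text
cup 13.24375
jar 11.815972222222221
tube 14.635416666666666
the job is handed in; nothing more can be done
None
```

The iris lever was pushed to its fully open stop and then back, and its pointer now stands on the long scale mark. The job is handed in at about 14 s of the 70 s allowed.

- **Open stop:** I pushed the paddle counter-clockwise with the backs of the closed fingers, at about 3.5 N. At the stop the force rose to about 8.5 N. After I let go, the pointer measured 0.95 rad in world terms (iris about 1.25).
- **Long mark:** I then pushed the paddle from its other side back to the mark and let go. The wrist camera, after release, showed the pointer at −0.507 rad against −0.511 for the mark, which is about 0.4 mm at the tip. The arm was clear of everything, with the force near zero.
- **Other things:** Before and after scene pictures show the cup, jar and tube unmoved. I checked the tape roll only by eye in the last picture, where the gripper stands in front of part of it; it looks unmoved.
- **Disagreement:** The top and wrist cameras put the lamp's centre about 1.5 mm apart in y, within the stated calibration. I used the wrist camera's value throughout.

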